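# Find the adapter's tube well by feel and hold it well-up

### The arm

A 6-joint arm with a two-finger parallel gripper is mounted at the origin on a cart in front of the work surface, level with it; the furniture and walls round the work are solid. World frame = base frame: x ahead of the robot, y to its left, z up, the work surface at z = 0. Lengths are in m, angles in degrees, forces in N, time in s.
With the tool pointing down it reaches from about 0.325 to 1 m from the base axis. Payload 5.1 kg.
Tool frame: the origin (TCP) lies at the very end of the fingers, on their centre line; the grasp point (between the pads) lies 19 mm behind it; z points along the fingers, y is the line along which they close (so a half turn about z gives the same grasp; the last joint's range is limited). The gripper opens to 85 mm and grips with 20 to 120 N. Pads are 22 mm wide; open, the fingers measure 114 mm over their backs; the gripper's body (76 mm by 85 mm) begins 54 mm behind the grasp point. The pads swing forward as they close: fully open they stand 13 mm farther back than shut.
Start: joints at [-68.732, 7.093, 94.555, -0, 78.352, -4.733], TCP at [0.285, -0.584, 0.231] pointing down, gripper open.
Joint ranges: [-149.61, 149.61], [-58.7, 133.49], [1.44, 155.28], [-77.14, 257.14], [18.33, 153.61], [-166.67, 166.67]. Speed limits (degrees/s): [147.25, 147.25, 180, 180, 180, 180].

### API

Orientations are given as a 3x3 rotation matrix whose columns are the frame's x, y, z axes.
In Python, from station import telemetry, snapshot, camera_params, ticket, cut_out, pinpoint gives the robot as it stands.
- The arm moves only by the tool play_rows, never from a script. Its argument "motion" is a list of rows, each an object of numbers: "dx", "dy", "dz": the shift along the world's x, y, z in units of 60 mm (1.0 is 60 mm); "twist": the turn about the world's z in units of 5 degrees (1.0 is 5 degrees); "claw": the finger opening in mm, from 0 to 85.4. A call has 1 to 8 rows; each row is the pose to reach, as a shift and turn from the pose commanded when the call began; what a row does not reach only later rows make up. A row lasts 1/8 s, in which the tool goes at most 62.5 mm and 10.7 degrees, less where a joint would pass 70% of its speed; a pose out of reach is approached as far as the arm can. A call with a gripper value outside its range is refused whole. The fingers move at their own pace and stop on an object; the grip force is fixed at half the most. Time passes only in rows, so rows that repeat a pose let the fingers close. It gives the time, the measured TCP pose, the force, the opening and the grip force at its end, in the units of the state.
- telemetry.get_state(): the state, without advancing time (a new reading comes with each control period).
- snapshot(name): name is "scene" or "top"; returns the picture (384x512x3 uint8, red, green, blue); there is no depth.
- camera_params(name): a dict with "mtx" (3x3 intrinsics, pixels), "k1" (the pictures are not rectified: a ray, as slopes to the right and down, at radius r is drawn at 1 + k1 r^2 times it, then the intrinsics apply), "R" (3x3) and "t" (3): a world point X has camera coordinates R X + t. Camera axes: x right, y down, z forward; pixel columns grow to the right and rows downward; lengths in m; the calibration is good to about 2 mm. A picture is of the moment at which its call begins. camera_params takes no time and is no camera call.
- ticket.sign_off(): hands the job in; it is judged then, once.
Trained networks look in the newest picture that a camera, given by its name, has taken for a name from the list of things; names that differ only in an ending like _2 or _b are one class to them, and where a whole thing is asked for, a point or a joint stands for the part that bears it (a point fixed in the world has none). Each returns a list of dicts, best first, with "conf" (0 to 1); they miss things now and then, are a little off and sometimes report something else, mostly with a low value. They report only what shows in the picture. A call takes as long as a camera call. They do not tell look-alikes from the thing itself.
- cut_out(camera, query): "pixels" (384x512 bool, what is visible of it).
- pinpoint(camera, query): "position" ([x, y, z] in m, in world coordinates, good to about 4 mm: a listed point, or the origin of a listed thing).
The state is a dict: "time": time; "qpos": joint angles; "joint_velocities": joint speeds; "tau": joint torques, N m; "tcp_pos": TCP position; "tcp_rot": TCP orientation; "wrist_force": force on the tool from outside, world axes, zero at the start; "moment": the same for the moment, N m; "gripper_width": finger opening in m; "grasp_force": force on a finger pad.
Only numpy, scipy, OpenCV 4.12 (cv2) and the standard library are available. Lean on these libraries where they do the work, as an engineer would, in place of code of your own. Each camera call takes 0.05 s, during which the arm holds its last target. There are 200 camera calls.

### The job

The square aluminium tube adapter lying on the bench has the same round opening in both ends, but only one is the deep tube well; the other is a shallow recess. Pick the adapter up and gently try its ends on the level pin of the gauge stand until the pin slips deep into the well, then draw it off and turn the adapter so that the well opens straight up, ready for a tube. Finish still holding it in the gripper like that, steady, about 15 cm or more above the bench, touching nothing but the fingers and leaving the other things on the bench where they are.

Things in the scene. Friction and masses are not known exactly. Their poses are not given: they have to be found in the camera images.
- adapter: loose aluminium square bar, 34x34x64 mm, about 0.13 kg, lying on its side (centre 17 mm above the bench) at any yaw. Origin at its centre; x along its length, out of the end with the deep well; y, z square to its sides. Both end faces show the same central round opening 16 mm across: the well (+x end) is blind and 36 mm deep, the recess (-x end) only 6 mm
- well_mouth (a point): centre of the mouth of the deep well, in the +x end face of the adapter, 32 mm from its centre; axes as the adapter's
- gauge_stand: fixed. Base plate 100 (x) by 80 (y) by 12 mm, post 24 (x) by 36 (y) mm up to 96 mm. Origin on the bench under the post. A stiff level steel pin, 10 mm across, round nose, stands out of the post along the stand's -x (towards the robot, yaw varies 0.3 rad), its axis 75 mm above the bench, its nose 51 mm from the post's face, a collar 18 mm across on the 4 mm next to the post
- pin_tip (a point): tip of the pin's round nose, 63 mm from the stand's origin along its -x and 75 mm above the bench; axes as the stand's, so the pin points along -x
- bottle: white plastic reagent bottle with screw cap, 48x48x98 mm, standing; a bystander. Origin at the centre of its underside.
- tip_rack_box: clear-lidded pipette tip box, 94x122x71 mm; a bystander. Origin at the centre of its underside.
- petri: flat round petri dish, 64x64x13 mm; a bystander. Origin at the centre of its underside.
- vial: small amber vial, 15x15x44 mm, standing; a bystander. Origin at the centre of its underside.
- drying_box: small grey box, 34x24x16 mm; a bystander. Origin at the centre of its underside.
- tweezers: steel forceps lying flat, 13x126x9 mm; a bystander. Origin at the centre of its underside.
- small_bottle: small bottle with screw cap, 38x38x70 mm, standing; a bystander. Origin at the centre of its underside.
Mind the look-alikes: they are no part of the job. Leave any orange, purple or red look-alike of the adapter alone.

How it is judged (in metres and radians):
On the way:
1. the gripped adapter's deep well is over the pin: the tip of the pin is 22 mm or more inside the well (x of pin_tip in the frame of adapter between -0.012 and 0.01 m and y of pin_tip in the frame of adapter between -0.008 and 0.008 m and z of pin_tip in the frame of adapter between -0.008 and 0.008 m and contact force between the fingers and adapter above 1 N), for 0.1 s.
At the end, for the whole second after the job is handed in: adapter held by the fingers, well opening up within 0.3 rad of vertical, its centre over 110 mm and the well mouth over 140 mm above the bench, its centre over 60 mm from the pin tip, touching neither stand nor bystanders, still (under 30 mm/s, 0.3 rad/s) (angle between adapter's own x axis and vertical below 0.3 rad and height (world z) of well_mouth above 0.14 m and height (world z) of adapter above 0.11 m and contact force between the fingers and adapter above 1 N and contact force between adapter and gauge_stand below 0.1 N and distance between adapter and pin_tip above 0.06 m and linear speed of adapter below 0.03 m/s and angular speed of adapter below 0.3 rad/s and contact force between adapter and bottle below 0.1 N and contact force between adapter and tip_rack_box below 0.1 N and contact force between adapter and petri below 0.1 N and contact force between adapter and vial below 0.1 N and contact force between adapter and drying_box below 0.1 N and contact force between adapter and tweezers below 0.1 N and contact force between adapter and small_bottle below 0.1 N); the arm keeps its last pose, push and grip.
It fails at once if the adapter is pressed on the gauge stand with more than 40 N (contact force between adapter and gauge_stand above 40 N).
It fails at once if a bystander is moved by more than 30 mm (distance of any of bottle, tip_rack_box, petri, vial, drying_box, tweezers, small_bottle from where it was at the start of the episode above 0.03 m).
It also fails if it takes over 69 s, if anything falls off the work surface, if the arm or the gripper's body presses on something with over 40 N, if the wrist force passes 120 N, or if a joint passes its speed limit or range.

## Working session

There is one attempt and no reset: what is moved stays moved. The work goes in short steps, Python scripts to look and compute and a tool call to move; the robot and the scene stay as the last step left them, time stands still between calls to the robot, and variables do not carry over. Pictures are saved under pics/ and viewed, at most 10 in all, crops included, and the job is handed in when it is done.

Besides the shell and the picture viewer there is one more tool, called as a command line: name --argument value ..., lists and objects as JSON in quotes. play_rows: Moves the arm, as the interface text tells. Its arguments: {"type":"object","properties":{"motion":{"type":"array"}},"required":["motion"]}

```bash
mkdir -p pics
cat > h.py <<'E'
import numpy as np, cv2
from station import telemetry, snapshot, camera_params, ticket, cut_out, pinpoint
def ray(cam,uv):
    c=camera_params(cam);K=np.array(c["mtx"]);R=np.array(c["R"]);t=np.array(c["t"])
    uv=np.asarray(uv,float).reshape(-1,1,2)
    n=cv2.undistortPoints(uv,K,np.array([c["k1"],0,0,0,0.]),None,None).reshape(-1,2)
    d=np.c_[n,np.ones(len(n))]@R; return -R.T@t,d
def onz(cam,uv,z):
    o,d=ray(cam,uv); return o+d*((z-o[2])/d[:,2])[:,None]
def px(cam,X):
    c=camera_params(cam);R=np.array(c["R"])
    return cv2.projectPoints(np.asarray(X,float).reshape(-1,3),cv2.Rodrigues(R)[0],np.array(c["t"],float),np.array(c["mtx"]),np.array([c["k1"],0,0,0,0.]))[0].reshape(-1,2)
E
python3 - <<'E'
from h import *
for c in("scene","top"):
    cv2.imwrite(f"pics/{c}0.png",snapshot(c)[...,::-1])
    o,d=ray(c,[256,192]);print(c,o.round(3),d.round(3))
    for q in("adapter","gauge_stand","pin_tip","bottle","tip_rack_box","petri","vial","drying_box","tweezers","small_bottle"):
        for r in pinpoint(c,q)[:4]:
            if r["conf"]>.2:print(c,q,round(r["conf"],2),np.round(r["position"],3),px(c,r["position"]).round(0)[0])
E
```

```text
scene [-0.131 -0.552  0.478] [[ 0.725  0.527 -0.444]]
scene adapter 0.87 [ 0.447 -0.218  0.018] [288. 245.]
scene adapter 0.86 [ 0.525 -0.314  0.026] [343. 240.]
scene adapter 0.68 [ 0.458 -0.098  0.012] [248. 228.]
scene adapter 0.67 [ 0.355 -0.152  0.018] [238. 255.]
scene gauge_stand 0.76 [0.632 0.053 0.001] [242. 191.]
scene pin_tip 0.6 [0.577 0.07  0.079] [225. 171.]
scene bottle 0.59 [ 0.765 -0.063 -0.001] [298. 185.]
scene tip_rack_box 0.8 [ 0.662 -0.206 -0.002] [325. 212.]
scene petri 0.49 [0.441 0.248 0.004] [150. 196.]
scene vial 0.48 [0.388 0.195 0.   ] [147. 210.]
scene drying_box 0.65 [ 0.4  -0.33 -0.  ] [323. 283.]
scene drying_box 0.5 [0.632 0.053 0.002] [242. 190.]
scene tweezers 0.7 [ 0.363  0.002 -0.002] [190. 238.]
scene tweezers 0.62 [ 0.447 -0.218  0.017] [287. 245.]
scene small_bottle 0.8 [0.795 0.054 0.   ] [272. 173.]
top [ 0.471 -0.031  1.195] [[ 0.082  0.016 -0.997]]
top adapter 0.6 [ 0.522 -0.312  0.022] [353. 205.]
top adapter 0.56 [ 0.45  -0.219  0.015] [324. 229.]
top adapter 0.54 [ 0.457 -0.097  0.011] [284. 227.]
top adapter 0.54 [ 0.36  -0.15   0.018] [302. 258.]
top gauge_stand 0.87 [ 0.635  0.051 -0.003] [236. 172.]
top gauge_stand 0.55 [ 0.381  0.198 -0.001] [191. 253.]
top pin_tip 0.7 [0.569 0.068 0.071] [229. 191.]
top bottle 0.7 [ 0.765 -0.064 -0.001] [271. 131.]
top tip_rack_box 0.76 [ 0.662 -0.203 -0.003] [315. 162.]
top tip_rack_box 0.71 [ 0.399 -0.328 -0.003] [358. 244.]
top petri 0.71 [0.443 0.244 0.003] [176. 233.]
top vial 0.4 [ 0.382  0.2   -0.001] [190. 253.]
top drying_box 0.62 [ 0.4   -0.329 -0.005] [358. 244.]
top tweezers 0.36 [0.365 0.001 0.001] [253. 257.]
top small_bottle 0.57 [0.794 0.056 0.001] [234. 123.]
```

View pics/scene0.png

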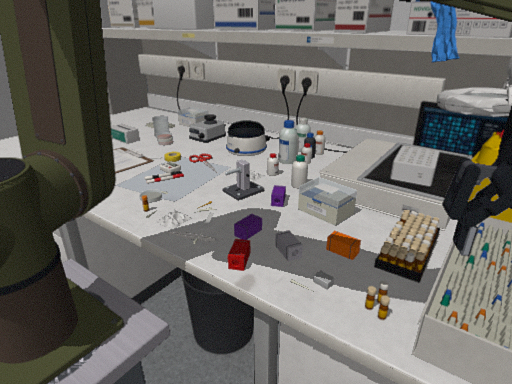

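View pics/top0.png

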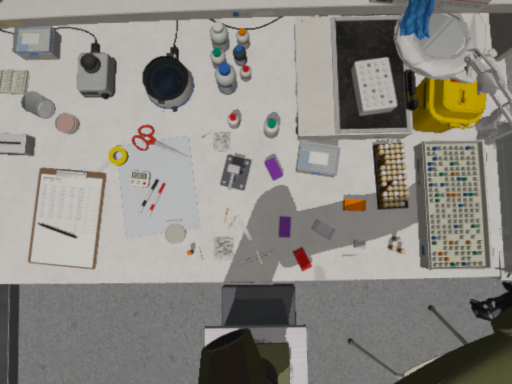

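Candidates for the adapter, as scene-camera pixels: grey (288,245), orange (343,243), red (239,254), purple (248,227) and purple (278,196). The small grey box at (323,280) is the drying box. I choose the grey bar at (288,245), which is top (323,229), about (0.448,-0.218). Next I'll check it in a crop and measure the yaws.

Run:
```python
from h import *
st=telemetry.get_state();print(st["time"],st["wrist_force"],st["gripper_width"])
a=snapshot("scene");b=snapshot("top")
f=lambda im,x,y,w,h,s:cv2.resize(im[y:y+h,x:x+w],(w*s,h*s),interpolation=cv2.INTER_CUBIC)
cv2.imwrite("pics/crop1.png",np.hstack([f(a,215,150,90,110,4),f(b,210,140,130,110,4)[:, :]])[:440,:800+80][:, :800,::-1])
for cam in("scene","top"):
    for q in("adapter","gauge_stand"):
        for r in cut_out(cam,q)[:5]:
            m=r["pixels"].astype(np.uint8);ys,xs=np.nonzero(m)
            if q=="adapter" and np.hypot(xs.mean()-(288 if cam=="scene" else 323),ys.mean()-(245 if cam=="scene" else 229))>12: continue
            print(cam,q,round(r["conf"],2),m.sum(),xs.mean(),ys.mean())
            c=max(cv2.findContours(m,0,1)[0],key=cv2.contourArea).reshape(-1,2)
            if cam=="top":
                P=onz(cam,c,0.034 if q=="adapter" else 0.012)[:,:2]*1000
                print(cv2.minAreaRect(P.astype(np.float32)))
```

```text
1.1 [ 0.30614882  0.3873979  -0.06602523] 0.0853541291327511
scene adapter 0.58 640 287.9375 244.8
scene gauge_stand 0.74 731 242.28454172366622 181.71682626538987
top adapter 0.58 230 322.47391304347826 229.05652173913043
((448.4581604003906, -212.5650177001953), (65.27449798583984, 33.91717529296875), 55.13961410522461)
top gauge_stand 0.97 780 235.70641025641027 172.72564102564104
((629.6275024414062, 50.97566223144531), (79.61351013183594, 102.558837890625), 74.82603454589844)
top gauge_stand 0.59 336 175.00595238095238 233.75595238095238
((441.1340026855469, 244.45651245117188), (62.728939056396484, 61.77934646606445), 44.790401458740234)
```

View pics/crop1.png

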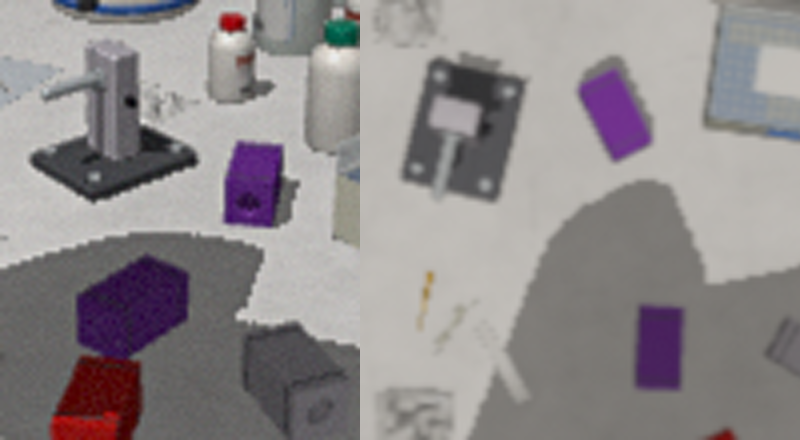

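The crop confirms a plain grey bar with a round opening, with purple and red look-alikes around it. The stand yaw is about -15°, and its pin agrees with the pin_tip reading of about (0.573,0.069,0.075).

Run:
```python
from h import *
st=telemetry.get_state();print(np.round(st["tcp_rot"],3),np.round(st["tcp_pos"],4),st["qpos"])
R=np.array(st["tcp_rot"]);print(np.degrees(np.arctan2(R[1,0],R[0,0])),np.degrees(np.arctan2(R[1,1],R[0,1])))
```

```text
[[ 0.899  0.438  0.   ]
 [ 0.438 -0.899  0.   ]
 [ 0.    -0.    -1.   ]] [ 0.2849 -0.5842  0.2313] [-6.87309695e+01  7.09426339e+00  9.45564608e+01  3.92471632e-03
  7.83514223e+01 -4.73340277e+00]
26.001640722668 -63.998359149884706
```

play_rows --motion '[{"dx":0.4,"dy":0.9,"dz":-0.2,"twist":1,"claw":60},{"dx":0.8,"dy":1.8,"dz":-0.4,"twist":2,"claw":60},{"dx":1.2,"dy":2.7,"dz":-0.7,"twist":3,"claw":60},{"dx":1.6,"dy":3.6,"dz":-1.0,"twist":4,"claw":60},{"dx":2.0,"dy":4.5,"dz":-1.3,"twist":5,"claw":60},{"dx":2.4,"dy":5.4,"dz":-1.6,"twist":5.82,"claw":60},{"dx":2.83,"dy":6.28,"dz":-1.85,"twist":5.82,"claw":60},{"dx":2.83,"dy":6.28,"dz":-1.85,"twist":5.82,"claw":60}]'

```text
time: 2.4
tcp_pos: [0.4549, -0.2037, 0.1188]
tcp_rot: [[0.567, 0.823, -0.002], [0.823, -0.567, 0.002], [0.0, -0.003, -1.0]]
wrist_force: [-0.2, 0.5, -0.6]
gripper_width: 0.0598
grasp_force: 0.0
```

play_rows --motion '[{"dz":-0.6},{"dz":-1.2},{"dz":-1.7},{"dz":-1.9},{"dz":-1.92}]'

```text
invalid input
```

play_rows --motion '[{"dx":0,"dy":0,"dz":-0.6,"twist":0,"claw":60},{"dx":0,"dy":0,"dz":-1.2,"twist":0,"claw":60},{"dx":0,"dy":0,"dz":-1.7,"twist":0,"claw":60},{"dx":0,"dy":0,"dz":-1.9,"twist":0,"claw":60},{"dx":0,"dy":0,"dz":-1.92,"twist":0,"claw":60}]'

```text
time: 3.02
tcp_pos: [0.4545, -0.2079, 0.005]
tcp_rot: [[0.573, 0.82, -0.001], [0.82, -0.573, 0.0], [-0.0, -0.001, -1.0]]
wrist_force: [0.4, 0.3, 1.4]
gripper_width: 0.0601
grasp_force: 0.0
```

play_rows --motion '[{"dx":0,"dy":0,"dz":0,"twist":0,"claw":45},{"dx":0,"dy":0,"dz":0,"twist":0,"claw":30},{"dx":0,"dy":0,"dz":0,"twist":0,"claw":25},{"dx":0,"dy":0,"dz":0,"twist":0,"claw":25},{"dx":0,"dy":0,"dz":0,"twist":0,"claw":25}]'

```text
time: 3.65
tcp_pos: [0.4562, -0.2083, 0.007]
tcp_rot: [[0.572, 0.82, 0.003], [0.82, -0.572, -0.002], [0.0, 0.004, -1.0]]
wrist_force: [-0.0, -0.4, 6.9]
gripper_width: 0.0332
grasp_force: 59.8
```

Run:
```python
from h import *
st=telemetry.get_state();print(np.round(st["tcp_rot"],3),np.round(st["tcp_pos"],4),st["gripper_width"],st["grasp_force"],st["wrist_force"])
for cam in("scene","top"):
    a=snapshot(cam)
    for r in pinpoint(cam,"adapter")[:5]:
        if abs(r["position"][0]-.448)<.03 and abs(r["position"][1]+.217)<.03: print(cam,r)
    x,y=(288,245) if cam=="scene" else (323,229)
    im=cv2.resize(a[y-40:y+40,x-50:x+50],(500,400),interpolation=cv2.INTER_CUBIC);cv2.imwrite(f"pics/g{cam}.png",im[...,::-1])
```

```text
[[ 0.572  0.82   0.003]
 [ 0.82  -0.572 -0.002]
 [ 0.     0.004 -1.   ]] [ 0.4562 -0.2083  0.007 ] 0.03316807144440649 59.81447755359113 [-0.02342191 -0.36259377  6.91680433]
scene {'position': [0.4488, -0.2214, 0.0175], 'conf': 0.85}
```

View pics/gscene.png

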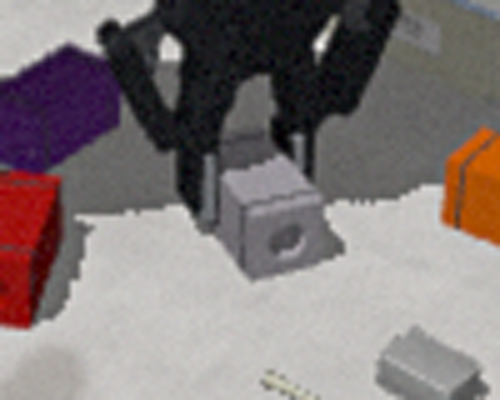

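play_rows --motion '[{"dx":0,"dy":0,"dz":0.8,"twist":0,"claw":25},{"dx":0,"dy":0.2,"dz":1.8,"twist":-2,"claw":25},{"dx":0.1,"dy":1.0,"dz":1.92,"twist":-4,"claw":25},{"dx":0.3,"dy":1.8,"dz":1.92,"twist":-6,"claw":25},{"dx":0.5,"dy":2.6,"dz":1.92,"twist":-8,"claw":25},{"dx":0.7,"dy":3.4,"dz":1.92,"twist":-10,"claw":25},{"dx":0.9,"dy":4.2,"dz":1.92,"twist":-12,"claw":25},{"dx":1.02,"dy":4.86,"dz":1.92,"twist":-14.06,"claw":25}]'

```text
time: 4.85
tcp_pos: [0.5157, 0.0861, 0.1201]
tcp_rot: [[0.964, -0.267, -0.0], [-0.267, -0.964, 0.0], [-0.0, -0.0, -1.0]]
wrist_force: [0.4, -1.5, -1.4]
gripper_width: 0.0331
grasp_force: 59.7
```

```bash
cat > look.py <<'E'
from h import *
st=telemetry.get_state();R=np.array(st["tcp_rot"]);p=np.array(st["tcp_pos"]);print("t",st["time"],p.round(4),"yaw",np.degrees(np.arctan2(R[1,0],R[0,0])).round(2),"F",np.round(st["wrist_force"],2),"M",np.round(st["moment"],3),st["gripper_width"],st["grasp_force"])
for cam in("scene","top"):
    for i in range(3):
        snapshot(cam)
        for q in("adapter","pin_tip","gauge_stand"):
            for r in pinpoint(cam,q)[:6]:
                x=np.array(r["position"])
                if (q=="adapter" and np.linalg.norm(x-p)<.06) or (q!="adapter" and abs(x[0]-.6)<.06 and abs(x[1]-.06)<.04): print(cam,q,x.round(4),round(r["conf"],2), "tool:",(R.T@(x-p)).round(4) if q!="gauge_stand" else "")
E
python3 look.py
```

```text
t 4.85 [0.5157 0.0861 0.1201] yaw -15.48 F [ 0.37 -1.46 -1.45] M [ 0.002 -0.041 -0.007] 0.03305504778343091 59.7324759978801
scene adapter [0.5007 0.0897 0.132 ] 0.87 tool: [-0.0154  0.0006 -0.0119]
scene pin_tip [0.5768 0.0698 0.0781] 0.6 tool: [ 0.0632 -0.0006  0.042 ]
scene gauge_stand [ 6.317e-01  5.260e-02 -1.000e-04] 0.64 tool: 
scene adapter [0.5028 0.0845 0.129 ] 0.63 tool: [-0.012   0.005  -0.0089]
scene gauge_stand [ 0.629   0.0518 -0.0024] 0.62 tool: 
scene adapter [0.5025 0.0859 0.1328] 0.89 tool: [-0.0127  0.0037 -0.0127]
scene pin_tip [0.5774 0.0684 0.0774] 0.71 tool: [0.0642 0.0006 0.0427]
scene gauge_stand [ 0.6295  0.0546 -0.    ] 0.82 tool: 
top adapter [0.5032 0.084  0.1302] 0.6 tool: [-0.0115  0.0054 -0.0101]
top pin_tip [0.5721 0.0712 0.073 ] 0.59 tool: [ 0.0583 -0.0007  0.0471]
top gauge_stand [ 0.6344  0.0492 -0.0036] 0.92 tool: 
top adapter [0.5029 0.0831 0.1285] 0.43 tool: [-0.0115  0.0063 -0.0084]
top pin_tip [0.5741 0.0685 0.0718] 0.7 tool: [0.061  0.0014 0.0483]
top gauge_stand [ 0.6356  0.0511 -0.0039] 0.67 tool: 
top adapter [0.5044 0.0825 0.1282] 0.39 tool: [-0.0099  0.0065 -0.0081]
top pin_tip [0.5704 0.0716 0.0716] 0.84 tool: [ 0.0566 -0.0006  0.0485]
top gauge_stand [ 0.6339  0.0491 -0.    ] 0.73 tool:
```

play_rows --motion '[{"dx":0,"dy":0,"dz":-0.5,"twist":0,"claw":25},{"dx":0,"dy":0,"dz":-0.92,"twist":0,"claw":25},{"dx":0,"dy":0,"dz":-0.92,"twist":0,"claw":25}]'

```text
time: 6.42
tcp_pos: [0.5139, 0.0841, 0.0629]
tcp_rot: [[0.965, -0.262, -0.005], [-0.262, -0.965, -0.0], [-0.005, 0.002, -1.0]]
wrist_force: [0.2, 0.5, -1.0]
gripper_width: 0.0336
grasp_force: 59.7
```

```bash
python3 look.py
python3 - <<'E'
from h import *
a=snapshot("scene");b=snapshot("top")
f=lambda im,x,y,w,h,s:cv2.resize(im[y:y+h,x:x+w],(w*s,h*s),interpolation=cv2.INTER_CUBIC)
cv2.imwrite("pics/pre1.png",np.hstack([f(a,190,140,80,70,5),f(b,205,150,80,70,5)])[...,::-1])
E
```

```text
t 6.425 [0.5139 0.0841 0.0629] yaw -15.19 F [ 0.18  0.55 -0.96] M [ 0.014 -0.001 -0.044] 0.03358207399861036 59.70670578069985
scene adapter [0.4977 0.086  0.0741] 0.52 tool: [-0.0162  0.0024 -0.0112]
scene pin_tip [0.5708 0.0702 0.0795] 0.74 tool: [ 0.0585 -0.0015 -0.0169]
scene gauge_stand [ 0.6311  0.054  -0.0015] 0.56 tool: 
scene adapter [0.5056 0.086  0.0818] 0.62 tool: [-0.0086  0.0004 -0.0189]
scene pin_tip [0.574  0.0676 0.0767] 0.73 tool: [ 0.0623  0.0002 -0.0142]
scene gauge_stand [6.33e-01 5.49e-02 3.00e-04] 0.91 tool: 
scene adapter [0.5025 0.0863 0.078 ] 0.61 tool: [-0.0116  0.0009 -0.0151]
scene pin_tip [0.5751 0.0684 0.0776] 0.79 tool: [ 0.0631 -0.0009 -0.0151]
scene gauge_stand [6.303e-01 5.320e-02 1.000e-04] 0.7 tool: 
top adapter [0.5025 0.0852 0.0705] 0.6 tool: [-0.0113  0.0019 -0.0076]
top pin_tip [0.5694 0.0694 0.072 ] 0.58 tool: [ 0.0574 -0.0003 -0.0094]
top gauge_stand [ 0.6348  0.0497 -0.0024] 0.84 tool: 
top adapter [0.5019 0.083  0.0731] 0.51 tool: [-0.0113  0.0042 -0.0102]
top pin_tip [0.5691 0.0678 0.0766] 0.74 tool: [ 0.0575  0.0013 -0.014 ]
top gauge_stand [ 0.6313  0.0501 -0.0032] 0.72 tool: 
top adapter [0.5028 0.0833 0.0713] 0.48 tool: [-0.0105  0.0037 -0.0084]
top pin_tip [0.5708 0.0707 0.0753] 0.96 tool: [ 0.0584 -0.002  -0.0127]
top gauge_stand [ 0.6305  0.0503 -0.0012] 0.94 tool:
```

View pics/pre1.png

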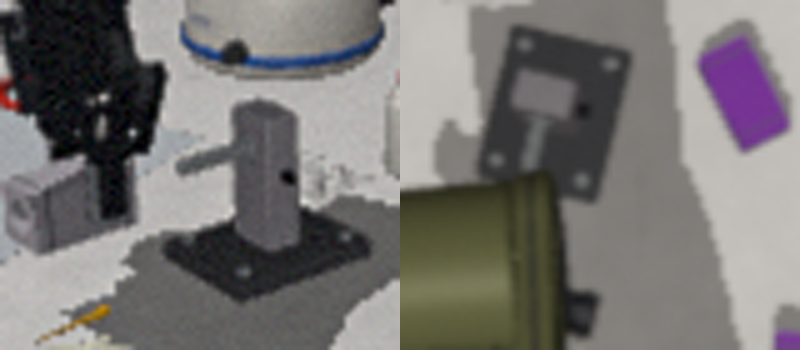

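Left: the adapter is held level in front of the pin nose at (180,165). Right: the gripper hides the adapter, but the pin lines up with it. I'm advancing.

play_rows --motion '[{"dx":0.25,"dy":-0.068,"dz":0.03,"twist":0,"claw":25},{"dx":0.5,"dy":-0.136,"dz":0.03,"twist":0,"claw":25},{"dx":0.58,"dy":-0.157,"dz":0.03,"twist":0,"claw":25},{"dx":0.64,"dy":-0.175,"dz":0.03,"twist":0,"claw":25},{"dx":0.7,"dy":-0.19,"dz":0.03,"twist":0,"claw":25},{"dx":0.7,"dy":-0.19,"dz":0.03,"twist":0,"claw":25}]'

```text
time: 8.48
tcp_pos: [0.5578, 0.0728, 0.0667]
tcp_rot: [[0.965, -0.262, -0.001], [-0.262, -0.965, -0.0], [-0.0, 0.0, -1.0]]
wrist_force: [-0.4, 0.1, -1.5]
gripper_width: 0.0331
grasp_force: 59.7
```

play_rows --motion '[{"dx":0.04,"dy":-0.011,"dz":0,"twist":0,"claw":25},{"dx":0.08,"dy":-0.022,"dz":0,"twist":0,"claw":25},{"dx":0.12,"dy":-0.033,"dz":0,"twist":0,"claw":25},{"dx":0.12,"dy":-0.033,"dz":0,"twist":0,"claw":25}]'

```text
time: 8.98
tcp_pos: [0.5586, 0.0725, 0.0655]
tcp_rot: [[0.965, -0.262, -0.017], [-0.262, -0.965, 0.003], [-0.017, 0.002, -1.0]]
wrist_force: [-20.1, 5.5, 10.7]
gripper_width: 0.033
grasp_force: 61.1
```

Contact with 20 N came only about 6 mm past the face. That is the shallow recess, so I'm backing off and turning the other end to the pin.

play_rows --motion '[{"dx":-0.4,"dy":0.11,"dz":0,"twist":0,"claw":25},{"dx":-0.85,"dy":0.237,"dz":0,"twist":0,"claw":25},{"dx":-0.85,"dy":0.237,"dz":0,"twist":2,"claw":25},{"dx":-0.85,"dy":0.237,"dz":0,"twist":4,"claw":25},{"dx":-0.85,"dy":0.237,"dz":0,"twist":6,"claw":25},{"dx":-0.85,"dy":0.237,"dz":0,"twist":8,"claw":25},{"dx":-0.85,"dy":0.237,"dz":0,"twist":10,"claw":25},{"dx":-0.85,"dy":0.237,"dz":0,"twist":12,"claw":25}]'

```text
time: 9.98
tcp_pos: [0.5142, 0.0851, 0.0671]
tcp_rot: [[0.705, 0.709, 0.001], [0.709, -0.705, -0.0], [0.0, 0.001, -1.0]]
wrist_force: [0.2, -0.2, -1.5]
gripper_width: 0.0335
grasp_force: 59.7
```

play_rows --motion '[{"dx":0,"dy":0,"dz":0,"twist":2,"claw":25},{"dx":0,"dy":0,"dz":0,"twist":4,"claw":25},{"dx":0,"dy":0,"dz":0,"twist":6,"claw":25},{"dx":0,"dy":0,"dz":0,"twist":8,"claw":25},{"dx":0,"dy":0,"dz":0,"twist":10,"claw":25},{"dx":0,"dy":0,"dz":0,"twist":12,"claw":25},{"dx":0,"dy":0,"dz":0,"twist":14,"claw":25},{"dx":0,"dy":0,"dz":0,"twist":16,"claw":25}]'

```text
time: 10.98
tcp_pos: [0.5142, 0.0851, 0.0671]
tcp_rot: [[-0.576, 0.818, 0.001], [0.818, 0.576, -0.0], [-0.0, 0.001, -1.0]]
wrist_force: [-0.2, -0.1, -1.0]
gripper_width: 0.0334
grasp_force: 59.7
```

play_rows --motion '[{"dx":0,"dy":0,"dz":0,"twist":2,"claw":25},{"dx":0,"dy":0,"dz":0,"twist":4,"claw":25},{"dx":0,"dy":0,"dz":0,"twist":6,"claw":25},{"dx":0,"dy":0,"dz":0,"twist":8,"claw":25},{"dx":0,"dy":0,"dz":0,"twist":8,"claw":25},{"dx":0,"dy":0,"dz":0,"twist":8,"claw":25}]'

```text
time: 11.72
tcp_pos: [0.5141, 0.0851, 0.067]
tcp_rot: [[-0.964, 0.264, 0.0], [0.264, 0.964, -0.0], [-0.0, 0.0, -1.0]]
wrist_force: [-1.0, 0.2, -0.2]
gripper_width: 0.033
grasp_force: 59.7
```

```bash
python3 look.py
python3 - <<'E'
from h import *
a=snapshot("scene");b=snapshot("top")
f=lambda im,x,y,w,h,s:cv2.resize(im[y:y+h,x:x+w],(w*s,h*s),interpolation=cv2.INTER_CUBIC)
cv2.imwrite("pics/pre2.png",np.hstack([f(a,190,140,80,70,5),f(b,205,150,80,70,5)])[...,::-1])
E
```

```text
t 11.725 [0.5141 0.0851 0.067 ] yaw 164.67 F [-1.04  0.24 -0.21] M [-0.021  0.055  0.022] 0.03304558026995105 59.709426392801106
scene adapter [0.5223 0.0824 0.0811] 0.81 tool: [-0.0086 -0.0004 -0.0141]
scene gauge_stand [ 0.6307  0.0503 -0.0018] 0.88 tool: 
scene adapter [0.5222 0.0774 0.0802] 0.57 tool: [-0.0098 -0.0052 -0.0132]
scene pin_tip [0.5744 0.0676 0.0782] 0.59 tool: [-0.0627 -0.0009 -0.0112]
scene gauge_stand [ 0.6307  0.0568 -0.0012] 0.85 tool: 
scene adapter [0.5222 0.0807 0.0761] 0.76 tool: [-0.0089 -0.0021 -0.0091]
scene pin_tip [0.5726 0.0662 0.0798] 0.67 tool: [-0.0614 -0.0027 -0.0128]
scene gauge_stand [ 0.6296  0.0532 -0.0014] 0.65 tool: 
top pin_tip [0.5719 0.0673 0.0727] 0.66 tool: [-0.0604 -0.0018 -0.0057]
top gauge_stand [ 0.6312  0.0514 -0.0025] 0.84 tool: 
top pin_tip [0.5687 0.0694 0.0751] 0.87 tool: [-0.0568 -0.0007 -0.0081]
top gauge_stand [ 0.6358  0.0504 -0.0058] 0.68 tool: 
top pin_tip [0.5712 0.0698 0.0727] 0.56 tool: [-0.0591  0.0004 -0.0057]
top gauge_stand [ 0.6334  0.0506 -0.0017] 0.67 tool:
```

View pics/pre2.png

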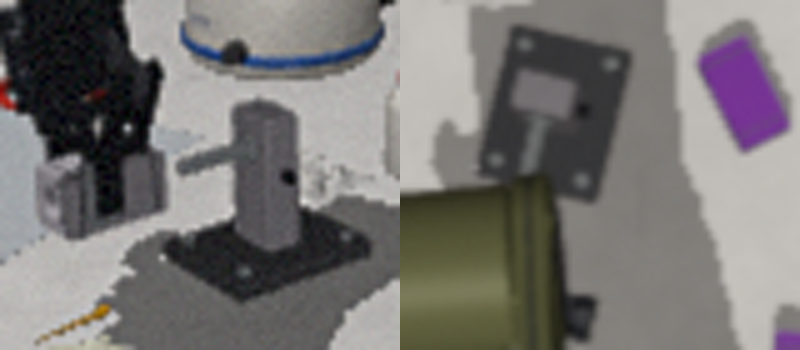

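play_rows --motion '[{"dx":0.16,"dy":-0.056,"dz":0,"twist":0,"claw":25},{"dx":0.24,"dy":-0.077,"dz":0,"twist":0,"claw":25},{"dx":0.3,"dy":-0.093,"dz":0,"twist":0,"claw":25},{"dx":0.36,"dy":-0.11,"dz":0,"twist":0,"claw":25},{"dx":0.42,"dy":-0.126,"dz":0,"twist":0,"claw":25},{"dx":0.42,"dy":-0.126,"dz":0,"twist":0,"claw":25}]'

```text
time: 13.78
tcp_pos: [0.5395, 0.0774, 0.0669]
tcp_rot: [[-0.965, 0.262, 0.0], [0.262, 0.965, 0.0], [-0.0, 0.0, -1.0]]
wrist_force: [-0.1, 0.1, -1.4]
gripper_width: 0.0332
grasp_force: 59.7
```

play_rows --motion '[{"dx":0.06,"dy":-0.016,"dz":0,"twist":0,"claw":25},{"dx":0.12,"dy":-0.033,"dz":0,"twist":0,"claw":25},{"dx":0.18,"dy":-0.049,"dz":0,"twist":0,"claw":25},{"dx":0.24,"dy":-0.065,"dz":0,"twist":0,"claw":25},{"dx":0.29,"dy":-0.079,"dz":0,"twist":0,"claw":25},{"dx":0.33,"dy":-0.09,"dz":0,"twist":0,"claw":25},{"dx":0.33,"dy":-0.09,"dz":0,"twist":0,"claw":25},{"dx":0.33,"dy":-0.09,"dz":0,"twist":0,"claw":25}]'

```text
time: 14.78
tcp_pos: [0.559, 0.0721, 0.0669]
tcp_rot: [[-0.965, 0.262, -0.0], [0.262, 0.965, 0.0], [0.0, -0.0, -1.0]]
wrist_force: [1.0, 0.1, -2.0]
gripper_width: 0.0331
grasp_force: 59.7
```

play_rows --motion '[{"dx":0.025,"dy":-0.007,"dz":0,"twist":0,"claw":25},{"dx":0.05,"dy":-0.013,"dz":0,"twist":0,"claw":25},{"dx":0.05,"dy":-0.013,"dz":0,"twist":0,"claw":25},{"dx":0.05,"dy":-0.013,"dz":0,"twist":0,"claw":25},{"dx":0.05,"dy":-0.013,"dz":0,"twist":0,"claw":25}]'

```text
time: 15.4
tcp_pos: [0.5621, 0.0713, 0.0669]
tcp_rot: [[-0.965, 0.262, -0.0], [0.262, 0.965, 0.0], [0.0, -0.0, -1.0]]
wrist_force: [0.8, 0.1, -2.2]
gripper_width: 0.0332
grasp_force: 59.7
```

play_rows --motion '[{"dx":-0.48,"dy":0.131,"dz":0,"twist":0,"claw":25},{"dx":-0.96,"dy":0.262,"dz":0,"twist":0,"claw":25},{"dx":-0.96,"dy":0.262,"dz":0.1,"twist":0,"claw":25},{"dx":-0.9,"dy":-0.7,"dz":0.1,"twist":0,"claw":25},{"dx":-0.8,"dy":-1.555,"dz":0,"twist":0,"claw":25},{"dx":-0.8,"dy":-1.555,"dz":-0.5,"twist":0,"claw":25},{"dx":-0.8,"dy":-1.555,"dz":-0.9,"twist":0,"claw":25},{"dx":-0.8,"dy":-1.555,"dz":-1.0,"twist":0,"claw":25}]'

```text
time: 16.4
tcp_pos: [0.5135, -0.0225, 0.0069]
tcp_rot: [[-0.965, 0.263, -0.004], [0.263, 0.965, 0.0], [0.004, -0.001, -1.0]]
wrist_force: [-14.2, 0.7, 25.8]
gripper_width: 0.0328
grasp_force: 63.1
```

play_rows --motion '[{"dx":0,"dy":0,"dz":0,"twist":0,"claw":25},{"dx":0,"dy":0,"dz":0,"twist":0,"claw":25}]'

```text
time: 16.65
tcp_pos: [0.5152, -0.0221, 0.0078]
tcp_rot: [[-0.965, 0.262, 0.002], [0.262, 0.965, -0.0], [-0.002, 0.0, -1.0]]
wrist_force: [-0.3, -0.6, -2.2]
gripper_width: 0.0334
grasp_force: 60.5
```

play_rows --motion '[{"dx":0,"dy":0,"dz":0,"twist":0,"claw":45},{"dx":0,"dy":0,"dz":0,"twist":0,"claw":55},{"dx":0,"dy":0,"dz":0.02,"twist":0,"claw":55},{"dx":0.19,"dy":-0.05,"dz":0.02,"twist":0,"claw":55},{"dx":0.37,"dy":-0.1,"dz":0,"twist":0,"claw":55},{"dx":0.37,"dy":-0.1,"dz":-0.03,"twist":0,"claw":55},{"dx":0.37,"dy":-0.1,"dz":-0.05,"twist":0,"claw":55}]'

```text
time: 17.52
tcp_pos: [0.5361, -0.028, 0.0035]
tcp_rot: [[-0.965, 0.262, -0.001], [0.262, 0.965, 0.0], [0.001, -0.0, -1.0]]
wrist_force: [-0.4, -0.3, -0.1]
gripper_width: 0.0546
grasp_force: 0.0
```

```bash
python3 look.py | grep -v stand
python3 - <<'E'
from h import *
a=snapshot("scene");b=snapshot("top")
f=lambda im,x,y,w,h,s:cv2.resize(im[y:y+h,x:x+w],(w*s,h*s),interpolation=cv2.INTER_CUBIC)
cv2.imwrite("pics/re.png",np.hstack([f(a,200,160,80,70,5),f(b,225,150,80,70,5)])[...,::-1])
E
```

```text
t 17.525 [ 0.5361 -0.028   0.0035] yaw 164.8 F [-0.43 -0.29 -0.12] M [-0.019  0.02   0.022] 0.05464551805650563 0.0
scene adapter [ 0.5214 -0.0239  0.018 ] 0.66 tool: [ 0.0153  0.0001 -0.0145]
scene adapter [ 0.5212 -0.0274  0.0173] 0.65 tool: [ 0.0146 -0.0033 -0.0138]
scene adapter [ 0.5257 -0.0251  0.0197] 0.75 tool: [ 0.0108  0.0001 -0.0162]
top adapter [ 0.5265 -0.0282  0.014 ] 0.38 tool: [ 0.0093 -0.0027 -0.0105]
top pin_tip [0.5727 0.0689 0.0737] 0.64 tool: [-0.0098  0.1031 -0.0703]
top adapter [ 0.5267 -0.0295  0.0161] 0.42 tool: [ 0.0087 -0.0039 -0.0126]
top pin_tip [0.5711 0.0697 0.0765] 0.89 tool: [-0.008   0.1035 -0.0731]
top adapter [ 0.5267 -0.028   0.0142] 0.53 tool: [ 0.0091 -0.0024 -0.0107]
top pin_tip [0.5703 0.0699 0.0737] 0.93 tool: [-0.0072  0.1035 -0.0703]
```

View pics/re.png

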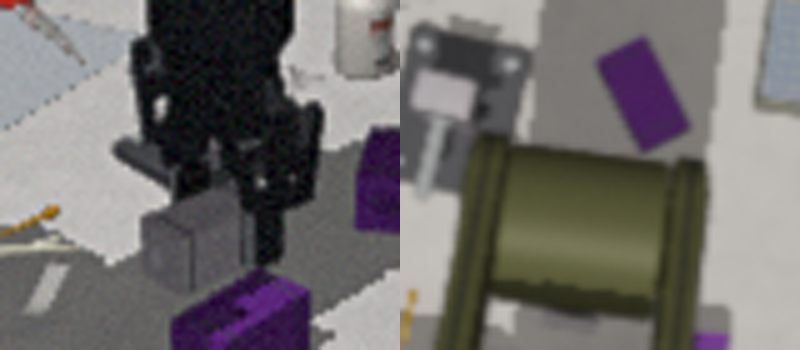

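play_rows --motion '[{"dx":0,"dy":0,"dz":0,"twist":0,"claw":40},{"dx":0,"dy":0,"dz":0,"twist":0,"claw":25},{"dx":0,"dy":0,"dz":0,"twist":0,"claw":25},{"dx":0,"dy":0,"dz":0,"twist":0,"claw":25},{"dx":0,"dy":0,"dz":0,"twist":0,"claw":25},{"dx":0,"dy":0,"dz":1,"twist":0,"claw":25},{"dx":0,"dy":0,"dz":1.9,"twist":0,"claw":25},{"dx":0,"dy":0,"dz":1.9,"twist":0,"claw":25}]'

```text
time: 19.82
tcp_pos: [0.5396, -0.0285, 0.1232]
tcp_rot: [[-0.965, 0.262, 0.01], [0.262, 0.965, -0.001], [-0.01, 0.001, -1.0]]
wrist_force: [1.0, -0.5, -2.4]
gripper_width: 0.0332
grasp_force: 60.3
```

```bash
python3 look.py | grep -v stand
```

```text
t 19.825 [ 0.5396 -0.0285  0.1232] yaw 164.8 F [ 0.98 -0.53 -2.39] M [-0.001 -0.01  -0.002] 0.03315160726894377 60.26280691847205
scene pin_tip [0.5722 0.0691 0.0782] 0.82 tool: [-0.0054  0.1026  0.0451]
scene adapter [ 0.5222 -0.0283  0.1306] 0.9 tool: [ 0.0168 -0.0044 -0.0076]
scene pin_tip [0.5759 0.0682 0.0768] 0.64 tool: [-0.0092  0.1027  0.0466]
scene adapter [ 0.5233 -0.0246  0.1318] 0.7 tool: [ 0.0167 -0.0005 -0.0088]
scene pin_tip [0.5744 0.0699 0.0783] 0.83 tool: [-0.0073  0.104   0.0451]
top adapter [ 0.5219 -0.0324  0.1314] 0.62 tool: [ 0.016  -0.0084 -0.0084]
top pin_tip [0.5692 0.0688 0.0724] 0.95 tool: [-0.0025  0.1016  0.0509]
top adapter [ 0.5264 -0.0307  0.1265] 0.41 tool: [ 0.0122 -0.0056 -0.0035]
top pin_tip [0.5712 0.0702 0.0715] 0.6 tool: [-0.0041  0.1034  0.0518]
top adapter [ 0.5228 -0.0286  0.1295] 0.54 tool: [ 0.0162 -0.0045 -0.0065]
top pin_tip [0.5685 0.0704 0.0737] 0.59 tool: [-0.0014  0.1029  0.0496]
```

play_rows --motion '[{"dx":0,"dy":0,"dz":0,"twist":-2,"claw":25},{"dx":0,"dy":0,"dz":0,"twist":-4,"claw":25},{"dx":0.1,"dy":0,"dz":0,"twist":-6,"claw":25},{"dx":0.2,"dy":0.1,"dz":0,"twist":-8,"claw":25},{"dx":0.3,"dy":0.2,"dz":0,"twist":-10,"claw":25},{"dx":0.373,"dy":0.295,"dz":0,"twist":-12,"claw":25},{"dx":0.373,"dy":0.295,"dz":0,"twist":-14,"claw":25},{"dx":0.373,"dy":0.295,"dz":0,"twist":-16,"claw":25}]'

```text
time: 22.02
tcp_pos: [0.5587, -0.0102, 0.1179]
tcp_rot: [[0.096, 0.995, -0.0], [0.995, -0.096, -0.0], [-0.0, -0.0, -1.0]]
wrist_force: [-0.1, -0.2, -2.2]
gripper_width: 0.0331
grasp_force: 60.2
```

play_rows --motion '[{"dx":0,"dy":0,"dz":0,"twist":-2,"claw":25},{"dx":0,"dy":0,"dz":-0.7,"twist":-2,"claw":25},{"dx":0,"dy":0,"dz":-1.4,"twist":-2,"claw":25},{"dx":0,"dy":0,"dz":-1.4,"twist":-2,"claw":25},{"dx":0,"dy":0,"dz":-1.4,"twist":-2,"claw":25}]'

```text
time: 22.65
tcp_pos: [0.5597, -0.0104, 0.0353]
tcp_rot: [[0.262, 0.965, 0.002], [0.965, -0.262, -0.0], [0.0, 0.002, -1.0]]
wrist_force: [-0.9, -0.5, -0.8]
gripper_width: 0.0332
grasp_force: 60.0
```

```bash
python3 look.py | grep -v stand
```

```text
t 22.65 [ 0.5597 -0.0104  0.0353] yaw 74.8 F [-0.89 -0.53 -0.84] M [ 0.009  0.008 -0.038] 0.03320431890307631 60.01424476504326
scene adapter [0.5609 0.0022 0.0514] 0.8 tool: [ 0.0125 -0.0022 -0.0161]
scene adapter [ 0.5582 -0.0024  0.0506] 0.59 tool: [ 0.0073 -0.0036 -0.0153]
scene adapter [ 0.5585 -0.0028  0.0502] 0.56 tool: [ 0.007  -0.0032 -0.0149]
top pin_tip [0.5711 0.07   0.0745] 0.77 tool: [ 0.0806 -0.01   -0.0392]
top pin_tip [0.5722 0.0692 0.0732] 0.78 tool: [ 0.0801 -0.0088 -0.0379]
top pin_tip [0.5714 0.0691 0.0739] 0.79 tool: [ 0.0798 -0.0095 -0.0386]
```

play_rows --motion '[{"dx":0,"dy":0,"dz":-0.09,"twist":0,"claw":25},{"dx":0.1,"dy":0.37,"dz":-0.09,"twist":0,"claw":25},{"dx":0.201,"dy":0.74,"dz":-0.09,"twist":0,"claw":25},{"dx":0.201,"dy":0.74,"dz":-0.09,"twist":0,"claw":25},{"dx":0.201,"dy":0.74,"dz":0,"twist":0,"claw":25},{"dx":0.201,"dy":0.74,"dz":0.08,"twist":0,"claw":25},{"dx":0.201,"dy":0.74,"dz":0.12,"twist":0,"claw":25},{"dx":0.201,"dy":0.74,"dz":0.12,"twist":0,"claw":25}]'

```text
time: 24.85
tcp_pos: [0.5704, 0.0335, 0.0405]
tcp_rot: [[0.263, 0.965, -0.0], [0.965, -0.263, -0.0], [-0.0, -0.0, -1.0]]
wrist_force: [2.8, -0.5, -7.4]
gripper_width: 0.0333
grasp_force: 61.8
```

play_rows --motion '[{"dx":0,"dy":0,"dz":0.03,"twist":0,"claw":25},{"dx":0,"dy":0,"dz":0.06,"twist":0,"claw":25},{"dx":0,"dy":0,"dz":0.06,"twist":0,"claw":25}]'

```text
time: 25.22
tcp_pos: [0.5687, 0.0335, 0.042]
tcp_rot: [[0.262, 0.965, -0.004], [0.965, -0.262, -0.001], [-0.002, -0.004, -1.0]]
wrist_force: [4.8, -3.4, -16.1]
gripper_width: 0.0329
grasp_force: 62.0
```

play_rows --motion '[{"dx":0,"dy":0,"dz":0.02,"twist":0,"claw":25},{"dx":0,"dy":0,"dz":0.04,"twist":0,"claw":25},{"dx":0,"dy":0,"dz":0.04,"twist":0,"claw":25}]'

```text
time: 25.6
tcp_pos: [0.5684, 0.0334, 0.0448]
tcp_rot: [[0.262, 0.965, -0.005], [0.965, -0.262, -0.001], [-0.003, -0.005, -1.0]]
wrist_force: [1.8, -4.9, -21.4]
gripper_width: 0.0332
grasp_force: 61.7
```

```bash
python3 look.py|grep -v stand
python3 - <<'E'
from h import *
a=snapshot("scene")
cv2.imwrite("pics/piv.png",cv2.resize(a[140:220,180:280],(600,480),interpolation=cv2.INTER_CUBIC)[...,::-1])
E
```

```text
t 25.6 [0.5684 0.0334 0.0448] yaw 74.82 F [  1.84  -4.86 -21.42] M [-1.302 -0.058 -0.161] 0.033222136963752806 61.74267469905317
scene adapter [0.5692 0.0407 0.0623] 0.53 tool: [ 0.0072 -0.0013 -0.0175]
scene pin_tip [0.5718 0.0687 0.0766] 0.61 tool: [ 0.0349 -0.0062 -0.0319]
scene adapter [0.5703 0.0419 0.059 ] 0.47 tool: [ 0.0087 -0.0005 -0.0142]
scene adapter [0.5591 0.0119 0.0564] 0.16 tool: [-0.0232 -0.0034 -0.0115]
scene pin_tip [0.5751 0.0686 0.08  ] 0.92 tool: [ 0.0356 -0.003  -0.0353]
scene adapter [0.5725 0.0408 0.0561] 0.58 tool: [ 0.0082  0.0019 -0.0113]
scene pin_tip [0.574  0.0693 0.0791] 0.83 tool: [ 0.036  -0.0042 -0.0344]
```

View pics/piv.png

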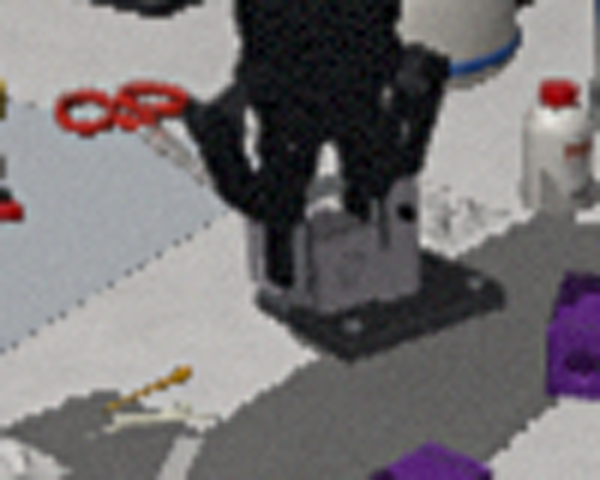

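play_rows --motion '[{"dx":-0.003,"dy":-0.01,"dz":0.03,"twist":0,"claw":25},{"dx":-0.006,"dy":-0.02,"dz":0.06,"twist":0,"claw":25},{"dx":-0.008,"dy":-0.03,"dz":0.09,"twist":0,"claw":25},{"dx":-0.008,"dy":-0.03,"dz":0.09,"twist":0,"claw":25}]'

```text
time: 27.35
tcp_pos: [0.5692, 0.0329, 0.0523]
tcp_rot: [[0.262, 0.965, -0.003], [0.965, -0.262, 0.001], [0.0, -0.003, -1.0]]
wrist_force: [-3.4, 2.4, -15.5]
gripper_width: 0.033
grasp_force: 61.8
```

play_rows --motion '[{"dx":-0.001,"dy":-0.005,"dz":0.04,"twist":0,"claw":25},{"dx":-0.002,"dy":-0.01,"dz":0.08,"twist":0,"claw":25},{"dx":-0.003,"dy":-0.01,"dz":0.12,"twist":0,"claw":25},{"dx":-0.003,"dy":-0.01,"dz":0.16,"twist":0,"claw":25},{"dx":-0.003,"dy":-0.01,"dz":0.16,"twist":0,"claw":25}]'

```text
time: 27.98
tcp_pos: [0.5708, 0.0311, 0.063]
tcp_rot: [[0.262, 0.965, 0.002], [0.965, -0.262, -0.001], [-0.001, 0.002, -1.0]]
wrist_force: [-1.1, -1.8, -14.8]
gripper_width: 0.0332
grasp_force: 62.0
```

```bash
python3 look.py|grep -v stand
python3 - <<'E'
from h import *
a=snapshot("scene")
cv2.imwrite("pics/piv2.png",cv2.resize(a[140:220,180:280],(600,480),interpolation=cv2.INTER_CUBIC)[...,::-1])
E
```

```text
t 27.975 [0.5708 0.0311 0.063 ] yaw 74.79 F [ -1.12  -1.79 -14.76] M [-0.768  0.337 -0.001] 0.03322392494164499 62.0031983172521
scene adapter [0.5714 0.0337 0.0701] 0.66 tool: [ 0.0027 -0.0001 -0.0071]
scene pin_tip [0.575  0.0697 0.0807] 0.75 tool: [ 0.0383 -0.0061 -0.0178]
scene adapter [0.5727 0.0343 0.0723] 0.67 tool: [ 0.0036  0.001  -0.0093]
scene pin_tip [0.5747 0.0689 0.0793] 0.72 tool: [ 0.0375 -0.0062 -0.0164]
scene adapter [0.5681 0.0337 0.0704] 0.74 tool: [ 0.0018 -0.0033 -0.0074]
scene pin_tip [0.5734 0.0673 0.0787] 0.86 tool: [ 0.0356 -0.007  -0.0158]
scene pin_tip [0.5694 0.0335 0.0726] 0.42 tool: [ 0.0019 -0.002  -0.0096]
```

View pics/piv2.png

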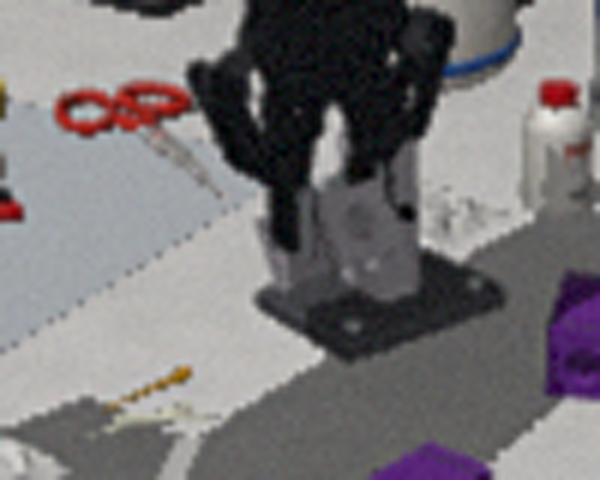

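play_rows --motion '[{"dx":0.003,"dy":0.01,"dz":0.05,"twist":0,"claw":25},{"dx":0.006,"dy":0.02,"dz":0.1,"twist":0,"claw":25},{"dx":0.012,"dy":0.045,"dz":0.16,"twist":0,"claw":25},{"dx":0.018,"dy":0.065,"dz":0.21,"twist":0,"claw":25},{"dx":0.024,"dy":0.09,"dz":0.26,"twist":0,"claw":25},{"dx":0.031,"dy":0.113,"dz":0.31,"twist":0,"claw":25},{"dx":0.031,"dy":0.113,"dz":0.31,"twist":0,"claw":25}]'

```text
time: 30.1
tcp_pos: [0.5712, 0.038, 0.0809]
tcp_rot: [[0.262, 0.965, -0.002], [0.965, -0.262, -0.001], [-0.002, -0.002, -1.0]]
wrist_force: [-2.4, -6.1, -15.3]
gripper_width: 0.0329
grasp_force: 61.9
```

play_rows --motion '[{"dx":0.009,"dy":0.032,"dz":0.04,"twist":0,"claw":25},{"dx":0.018,"dy":0.064,"dz":0.08,"twist":0,"claw":25},{"dx":0.026,"dy":0.096,"dz":0.11,"twist":0,"claw":25},{"dx":0.026,"dy":0.096,"dz":0.11,"twist":0,"claw":25}]'

```text
time: 30.6
tcp_pos: [0.5728, 0.0433, 0.0879]
tcp_rot: [[0.262, 0.965, -0.002], [0.965, -0.262, -0.002], [-0.003, -0.002, -1.0]]
wrist_force: [-3.2, -8.4, -10.8]
gripper_width: 0.0327
grasp_force: 61.8
```

play_rows --motion '[{"dx":0.009,"dy":0.032,"dz":0.03,"twist":0,"claw":25},{"dx":0.018,"dy":0.064,"dz":0.06,"twist":0,"claw":25},{"dx":0.026,"dy":0.096,"dz":0.08,"twist":0,"claw":25},{"dx":0.035,"dy":0.128,"dz":0.08,"twist":0,"claw":25},{"dx":0.035,"dy":0.128,"dz":0.08,"twist":0,"claw":25}]'

```text
time: 31.22
tcp_pos: [0.5753, 0.0499, 0.0939]
tcp_rot: [[0.261, 0.965, -0.002], [0.965, -0.261, -0.004], [-0.005, -0.0, -1.0]]
wrist_force: [-5.8, -10.8, -6.4]
gripper_width: 0.0331
grasp_force: 61.6
```

```bash
python3 look.py|grep -v stand
python3 - <<'E'
from h import *
a=snapshot("scene")
cv2.imwrite("pics/piv3.png",cv2.resize(a[130:210,180:280],(600,480),interpolation=cv2.INTER_CUBIC)[...,::-1])
m=[r for r in cut_out("scene","adapter")]
for r in m:
    ys,xs=np.nonzero(r["pixels"]);print(round(r["conf"],2),xs.mean().round(),ys.mean().round(),xs.min(),xs.max(),ys.min(),ys.max())
E
```

```text
t 31.225 [0.5753 0.0499 0.0939] yaw 74.85 F [ -5.77 -10.84  -6.43] M [-2.303  1.111 -0.006] 0.03312429907589873 61.57544977962971
scene adapter [0.5701 0.038  0.0982] 0.81 tool: [-0.0129 -0.0019 -0.0042]
scene pin_tip [0.5726 0.0705 0.0771] 0.88 tool: [ 0.0193 -0.008   0.0167]
scene adapter [0.5715 0.0361 0.0994] 0.65 tool: [-0.0143 -0.0001 -0.0054]
scene pin_tip [0.5735 0.0658 0.0776] 0.73 tool: [ 0.015  -0.0059  0.0163]
scene adapter [0.5693 0.0327 0.0985] 0.92 tool: [-0.0182 -0.0013 -0.0045]
scene pin_tip [0.5741 0.069  0.0746] 0.97 tool: [ 0.0182 -0.0061  0.0192]
0.95 248.0 226.0 233 262 214 238
0.87 234.0 168.0 224 243 154 182
0.85 343.0 245.0 326 361 232 258
0.6 278.0 196.0 271 285 185 206
0.59 239.0 255.0 228 249 240 270
```

play_rows --motion '[{"dx":-0.05,"dy":-0.18,"dz":0,"twist":0,"claw":25},{"dx":-0.1,"dy":-0.4,"dz":0.5,"twist":0,"claw":25},{"dx":-0.1,"dy":-0.4,"dz":1.3,"twist":2,"claw":25},{"dx":-0.1,"dy":-0.4,"dz":1.8,"twist":4,"claw":25},{"dx":-0.1,"dy":-0.4,"dz":1.8,"twist":6,"claw":25},{"dx":-0.1,"dy":-0.4,"dz":1.8,"twist":8,"claw":25},{"dx":-0.1,"dy":-0.4,"dz":1.8,"twist":10,"claw":25},{"dx":-0.1,"dy":-0.4,"dz":1.8,"twist":11,"claw":25}]'

```text
time: 33.52
tcp_pos: [0.5718, 0.0289, 0.2044]
tcp_rot: [[-0.643, 0.766, 0.008], [0.766, 0.643, 0.003], [-0.003, 0.008, -1.0]]
wrist_force: [0.2, 1.0, -1.9]
gripper_width: 0.033
grasp_force: 61.9
```

```bash
python3 look.py|grep -v stand
python3 - <<'E'
from h import *
a=snapshot("scene");p=telemetry.get_state()["tcp_pos"]
c=px("scene",p)[0].astype(int);print(c)
im=cv2.resize(a[c[1]-45:c[1]+30,c[0]-50:c[0]+50],(800,600),interpolation=cv2.INTER_CUBIC)
cv2.imwrite("pics/up.png",im[...,::-1])
m=[r for r in cut_out("scene","adapter")]
for r in m:
    ys,xs=np.nonzero(r["pixels"])
    if np.hypot(xs.mean()-c[0],ys.mean()-c[1])<25: print(round(r["conf"],2),xs.min(),xs.max(),ys.min(),ys.max());np.save("m.npy",r["pixels"])
E
```

```text
t 33.525 [0.5718 0.0289 0.2044] yaw 130.01 F [ 0.24  1.04 -1.91] M [0.024 0.033 0.024] 0.03296412809997007 61.91360101103783
scene adapter [0.58   0.0172 0.207 ] 0.84 tool: [-0.0143 -0.0012 -0.0025]
scene pin_tip [0.5734 0.0679 0.0788] 0.81 tool: [0.0292 0.0253 0.1258]
scene adapter [0.5776 0.0153 0.2094] 0.79 tool: [-0.0142 -0.0043 -0.0049]
scene pin_tip [0.5756 0.0694 0.0772] 0.56 tool: [0.0289 0.028  0.1274]
scene adapter [0.5755 0.0158 0.2064] 0.7 tool: [-0.0125 -0.0056 -0.002 ]
[233 133]
0.74 230 249 118 145
```

View pics/up.png

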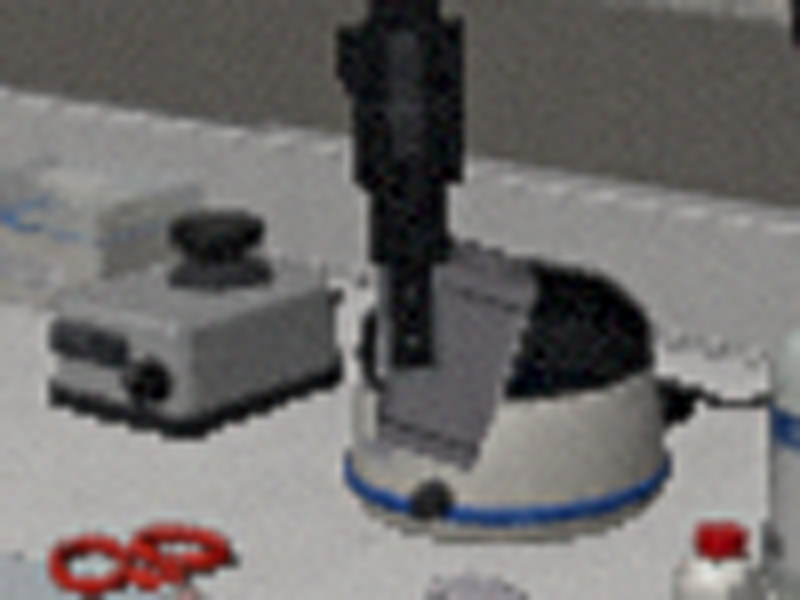

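The last picture shows the adapter with the well end up, leaning about 18° to the right. The finger grips its left part, and its lower right corner at (470,470) is the lowest point. Pressing it down on free bench should square it up.

play_rows --motion '[{"dx":-0.43,"dy":-0.5,"dz":0,"twist":0,"claw":25},{"dx":-0.86,"dy":-0.98,"dz":-0.3,"twist":0,"claw":25},{"dx":-0.86,"dy":-0.98,"dz":-1.1,"twist":0,"claw":25},{"dx":-0.86,"dy":-0.98,"dz":-1.9,"twist":0,"claw":25},{"dx":-0.86,"dy":-0.98,"dz":-2.5,"twist":0,"claw":25},{"dx":-0.86,"dy":-0.98,"dz":-2.6,"twist":0,"claw":25},{"dx":-0.86,"dy":-0.98,"dz":-2.6,"twist":0,"claw":25}]'

```text
time: 35.7
tcp_pos: [0.5186, -0.031, 0.0449]
tcp_rot: [[-0.64, 0.768, 0.001], [0.768, 0.64, -0.0], [-0.001, 0.001, -1.0]]
wrist_force: [0.4, 0.5, -0.8]
gripper_width: 0.0327
grasp_force: 61.9
```

play_rows --motion '[{"dx":0,"dy":0,"dz":-0.05,"twist":0,"claw":25},{"dx":0,"dy":0,"dz":-0.1,"twist":0,"claw":25},{"dx":0,"dy":0,"dz":-0.15,"twist":0,"claw":25},{"dx":0,"dy":0,"dz":-0.2,"twist":0,"claw":25},{"dx":0,"dy":0,"dz":-0.2,"twist":0,"claw":25}]'

```text
time: 36.33
tcp_pos: [0.5179, -0.0309, 0.0319]
tcp_rot: [[-0.64, 0.768, -0.0], [0.768, 0.64, 0.0], [0.0, -0.0, -1.0]]
wrist_force: [0.1, 0.3, -1.3]
gripper_width: 0.0327
grasp_force: 62.0
```

play_rows --motion '[{"dx":0,"dy":0,"dz":-0.05,"twist":0,"claw":25},{"dx":0,"dy":0,"dz":-0.1,"twist":0,"claw":25},{"dx":0,"dy":0,"dz":-0.1,"twist":0,"claw":25}]'

```text
time: 36.7
tcp_pos: [0.5185, -0.031, 0.0311]
tcp_rot: [[-0.64, 0.768, -0.003], [0.768, 0.64, 0.0], [0.002, -0.002, -1.0]]
wrist_force: [-16.3, 2.0, 32.4]
gripper_width: 0.0331
grasp_force: 65.9
```

play_rows --motion '[{"dx":0,"dy":0,"dz":-0.03,"twist":0,"claw":25},{"dx":0,"dy":0,"dz":-0.06,"twist":0,"claw":25},{"dx":0,"dy":0,"dz":-0.06,"twist":0,"claw":25}]'

```text
time: 37.08
tcp_pos: [0.5188, -0.031, 0.031]
tcp_rot: [[-0.64, 0.768, -0.005], [0.768, 0.64, -0.0], [0.003, -0.004, -1.0]]
wrist_force: [-28.3, 5.8, 54.1]
gripper_width: 0.033
grasp_force: 68.5
```

play_rows --motion '[{"dx":-0.02,"dy":0.025,"dz":0.04,"twist":0,"claw":25},{"dx":-0.05,"dy":0.06,"dz":0.04,"twist":0,"claw":25},{"dx":-0.08,"dy":0.095,"dz":0.04,"twist":0,"claw":25},{"dx":-0.107,"dy":0.128,"dz":0.04,"twist":0,"claw":25}]'

```text
time: 37.58
tcp_pos: [0.5182, -0.0264, 0.0309]
tcp_rot: [[-0.641, 0.767, 0.015], [0.767, 0.641, -0.007], [-0.015, 0.007, -1.0]]
wrist_force: [2.9, -7.2, 14.1]
gripper_width: 0.0333
grasp_force: 63.9
```

play_rows --motion '[{"dx":-0.03,"dy":0.032,"dz":-0.02,"twist":0,"claw":25},{"dx":-0.06,"dy":0.07,"dz":-0.05,"twist":0,"claw":25},{"dx":-0.09,"dy":0.11,"dz":-0.06,"twist":0,"claw":25},{"dx":-0.12,"dy":0.14,"dz":-0.06,"twist":0,"claw":25}]'

```text
time: 38.08
tcp_pos: [0.5131, -0.0179, 0.0284]
tcp_rot: [[-0.641, 0.767, 0.019], [0.767, 0.641, -0.007], [-0.018, 0.01, -1.0]]
wrist_force: [5.6, -6.4, 15.9]
gripper_width: 0.0328
grasp_force: 65.5
```

```bash
python3 look.py|grep adapter
```

```text
scene adapter [ 0.52   -0.0312  0.0386] 0.8 tool: [-0.0148 -0.0031 -0.01  ]
scene adapter [ 0.5219 -0.0322  0.0383] 0.5 tool: [-0.0168 -0.0023 -0.0096]
scene adapter [ 0.5216 -0.0336  0.0394] 0.66 tool: [-0.0177 -0.0034 -0.0107]
```

play_rows --motion '[{"dx":-0.03,"dy":0.032,"dz":-0.03,"twist":0,"claw":25},{"dx":-0.06,"dy":0.07,"dz":-0.06,"twist":0,"claw":25},{"dx":-0.09,"dy":0.11,"dz":-0.09,"twist":0,"claw":25},{"dx":-0.12,"dy":0.14,"dz":-0.09,"twist":0,"claw":25}]'

```text
time: 39.78
tcp_pos: [0.5047, -0.0084, 0.0218]
tcp_rot: [[-0.641, 0.767, 0.016], [0.767, 0.641, -0.005], [-0.014, 0.01, -1.0]]
wrist_force: [4.4, -4.4, 12.9]
gripper_width: 0.033
grasp_force: 67.3
```

play_rows --motion '[{"dx":-0.02,"dy":0.02,"dz":-0.03,"twist":0,"claw":25},{"dx":-0.03,"dy":0.03,"dz":-0.06,"twist":0,"claw":25},{"dx":-0.03,"dy":0.03,"dz":-0.06,"twist":0,"claw":25}]'

```text
time: 40.15
tcp_pos: [0.5036, -0.0071, 0.0206]
tcp_rot: [[-0.641, 0.767, 0.016], [0.767, 0.641, -0.006], [-0.015, 0.009, -1.0]]
wrist_force: [-2.9, -4.2, 27.6]
gripper_width: 0.0333
grasp_force: 69.3
```

```bash
python3 look.py|grep adapter
python3 - <<'E'
from h import *
from scipy.optimize import minimize
# fit tilt/offset of the box to the mask (mask inside silhouette; unoccluded right edge decides)
ms=[]
for i in range(2):
    snapshot("scene"); st=telemetry.get_state();p=np.array(st["tcp_pos"]);R=np.array(st["tcp_rot"]);c=px("scene",p)[0]
    for r in cut_out("scene","adapter"):
        ys,xs=np.nonzero(r["pixels"])
        if np.hypot(xs.mean()-c[0],ys.mean()-c[1])<20: ms.append(r["pixels"]);break
C=np.array([[a,b,d] for a in(-.032,.032) for b in(-.017,.017) for d in(-.017,.017)])
def sil(v):
    ox,oz,th=v   # axis: up, leaning toward -tool x by th
    yaw=np.arctan2(R[1,0],R[0,0]);tx=np.array([np.cos(yaw),np.sin(yaw),0]);up=np.array([0,0,1.]);ty=np.cross(up,tx)
    ax=np.cos(th)*up-np.sin(th)*tx; s=np.cos(th)*tx+np.sin(th)*up
    P=p+ox*tx+oz*up+C@np.array([ax,s,ty])
    q=px("scene",P);h=cv2.convexHull((q*16).round().astype(np.int32).reshape(-1,1,2))
    im=np.zeros((384,512),np.uint8);cv2.fillConvexPoly(im,h,1,shift=4);return im>0
for m in ms:
    best=[]
    for th in np.radians(np.arange(-20,31,2.5)):
        for ox in np.arange(-.022,.001,.002):
            for oz in np.arange(-.01,.025,.0025):
                s=sil((ox,oz,th));best.append(((m&~s).sum()+.5*(s&~m).sum(),np.degrees(th).round(1),ox.round(3),oz.round(4)))
    best.sort();print(m.sum(),best[:6])
E
```

```text
scene adapter [ 0.5135 -0.0265  0.0324] 0.68 tool: [-0.0214 -0.0048 -0.0115]
scene adapter [ 0.5132 -0.0232  0.0341] 0.72 tool: [-0.0187 -0.0029 -0.0133]
scene adapter [ 0.5164 -0.0229  0.0331] 0.56 tool: [-0.0205 -0.0003 -0.0122]Traceback (most recent call last):
  File "<stdin>", line 23, in <module>
  File "<stdin>", line 16, in sil
  File "h.py", line 11, in px
    c=camera_params(cam);R=np.array(c["R"])
ValueError: time passes only in moves, steps and waits
```

play_rows --motion '[{"dx":0,"dy":0,"dz":0.1,"twist":0,"claw":25},{"dx":0,"dy":0,"dz":0.1,"twist":0,"claw":45},{"dx":0,"dy":0,"dz":0.1,"twist":0,"claw":60},{"dx":0,"dy":0,"dz":0.1,"twist":0,"claw":60},{"dx":0,"dy":0,"dz":0.1,"twist":0,"claw":60}]'

```text
time: 42.18
tcp_pos: [0.4949, -0.0045, 0.0177]
tcp_rot: [[-0.64, 0.768, -0.001], [0.768, 0.64, 0.0], [0.001, -0.001, -1.0]]
wrist_force: [-0.6, -0.4, 0.6]
gripper_width: 0.0599
grasp_force: 0.0
```

```bash
python3 look.py|grep -v -e pin -e stand
```

```text
t 42.175 [ 0.4949 -0.0045  0.0177] yaw 129.81 F [-0.64 -0.37  0.57] M [-0.012 -0.017 -0.023] 0.05990758954439318 0.0
scene adapter [ 0.5081 -0.0222  0.033 ] 0.65 tool: [-0.022  -0.0012 -0.0153]
scene adapter [ 0.5093 -0.019   0.0352] 0.56 tool: [-0.0203  0.0018 -0.0175]
scene adapter [ 0.5071 -0.0195  0.036 ] 0.61 tool: [-0.0193 -0.0002 -0.0183]
```

play_rows --motion '[{"dx":0.11,"dy":-0.13,"dz":0,"twist":0,"claw":60},{"dx":0.213,"dy":-0.256,"dz":0,"twist":0,"claw":60},{"dx":0.213,"dy":-0.256,"dz":0,"twist":0,"claw":60},{"dx":0.213,"dy":-0.256,"dz":0,"twist":0,"claw":40},{"dx":0.213,"dy":-0.256,"dz":0,"twist":0,"claw":25},{"dx":0.213,"dy":-0.256,"dz":0,"twist":0,"claw":25},{"dx":0.213,"dy":-0.256,"dz":0,"twist":0,"claw":25},{"dx":0.213,"dy":-0.256,"dz":0,"twist":0,"claw":25}]'

```text
time: 44.38
tcp_pos: [0.5082, -0.0199, 0.0184]
tcp_rot: [[-0.64, 0.768, 0.0], [0.768, 0.64, 0.0], [-0.0, 0.0, -1.0]]
wrist_force: [-1.1, -0.1, 1.8]
gripper_width: 0.0332
grasp_force: 59.8
```

play_rows --motion '[{"dx":0,"dy":0,"dz":0.3,"twist":0,"claw":25},{"dx":0,"dy":0,"dz":1,"twist":0,"claw":25},{"dx":0,"dy":0,"dz":1.8,"twist":0,"claw":25},{"dx":0,"dy":0,"dz":2.5,"twist":0,"claw":25},{"dx":0,"dy":0,"dz":2.8,"twist":0,"claw":25},{"dx":0,"dy":0,"dz":2.8,"twist":0,"claw":25},{"dx":0,"dy":0,"dz":2.8,"twist":0,"claw":25},{"dx":0,"dy":0,"dz":2.8,"twist":0,"claw":25}]'

```text
time: 45.38
tcp_pos: [0.5069, -0.0198, 0.1839]
tcp_rot: [[-0.64, 0.768, -0.004], [0.768, 0.64, 0.001], [0.003, -0.003, -1.0]]
wrist_force: [0.1, 0.4, -2.5]
gripper_width: 0.0334
grasp_force: 59.8
```

```bash
cat > fit.py <<'E'
from h import *
cp=camera_params("scene");K=np.array(cp["mtx"]);rv=cv2.Rodrigues(np.array(cp["R"]))[0];t=np.array(cp["t"],float);D=np.array([cp["k1"],0,0,0,0.])
snapshot("scene"); st=telemetry.get_state();p=np.array(st["tcp_pos"]);R=np.array(st["tcp_rot"])
pr=lambda X:cv2.projectPoints(X,rv,t,K,D)[0].reshape(-1,2)
c=pr(p.reshape(1,3))[0];M=[]
for r in cut_out("scene","adapter"):
    ys,xs=np.nonzero(r["pixels"])
    if np.hypot(xs.mean()-c[0],ys.mean()-c[1])<25: M.append(r["pixels"]);print(r["conf"],xs.min(),xs.max(),ys.min(),ys.max())
m=M[0]
C=np.array([[a,b,d] for a in(-.032,.032) for b in(-.017,.017) for d in(-.017,.017)])
tx=np.array([R[0,0],R[1,0],0]);up=np.array([0,0,1.]);ty=np.cross(up,tx)
best=[]
for thd in range(-25,96,5):
    th=np.radians(thd);ax=np.cos(th)*up-np.sin(th)*tx; s=np.cos(th)*tx+np.sin(th)*up
    B=C@np.array([ax,s,ty]);bb=(1e9,)
    for ox in np.arange(-.02,.021,.004):
        for oz in np.arange(-.005,.031,.004):
            h=cv2.convexHull((pr(p+ox*tx+oz*up+B)*16).round().astype(np.int32).reshape(-1,1,2))
            im=np.zeros((384,512),np.uint8);cv2.fillConvexPoly(im,h,1,shift=4);im=im>0
            bb=min(bb,(float((m&~im).sum()+.4*(im&~m).sum()),thd,ox.round(3),oz.round(3)))
    best.append(bb)
print(m.sum());print(*[(b[1],round(b[0],1),float(b[2]),float(b[3])) for b in best])
E
python3 look.py|grep -v -e pin -e stand; python3 fit.py
```

```text
t 45.375 [ 0.5069 -0.0198  0.1839] yaw 129.8 F [ 0.09  0.41 -2.45] M [-0.099 -0.029  0.048] 0.03344719002838579 59.80721665837336
scene adapter [ 0.5071 -0.0218  0.2012] 0.71 tool: [-0.0016 -0.0012 -0.0173]
scene adapter [ 0.5062 -0.0209  0.1991] 0.49 tool: [-0.0003 -0.0013 -0.0152]
0.73 228 240 151 156
64
(-25, 173.4, -0.004, -0.005) (-20, 170.8, 0.0, 0.003) (-15, 167.6, 0.0, -0.005) (-10, 164.8, 0.0, -0.005) (-5, 161.2, 0.0, -0.005) (0, 158.4, 0.0, -0.001) (5, 161.2, 0.0, -0.005) (10, 163.2, 0.0, -0.005) (15, 168.4, 0.0, -0.005) (20, 171.6, -0.008, 0.003) (25, 172.8, -0.008, -0.005) (30, 173.6, -0.012, -0.005) (35, 177.0, -0.016, -0.005) (40, 178.8, -0.016, 0.003) (45, 176.0, -0.016, -0.001) (50, 181.6, -0.004, -0.001) (55, 182.8, -0.02, -0.005) (60, 182.4, -0.02, -0.005) (65, 182.8, -0.016, -0.001) (70, 182.8, -0.008, -0.001) (75, 184.0, -0.016, 0.003) (80, 179.6, -0.016, -0.005) (85, 182.8, -0.008, -0.005) (90, 182.0, -0.016, -0.001) (95, 183.2, -0.004, -0.005)
```

play_rows --motion '[{"dx":0,"dy":0,"dz":0,"twist":-2,"claw":25},{"dx":0,"dy":0,"dz":0,"twist":-4,"claw":25},{"dx":0,"dy":0,"dz":0,"twist":-6,"claw":25},{"dx":0,"dy":0,"dz":0,"twist":-8,"claw":25},{"dx":0,"dy":0,"dz":0,"twist":-10,"claw":25},{"dx":0,"dy":0,"dz":0,"twist":-10,"claw":25},{"dx":0,"dy":0,"dz":0,"twist":-10,"claw":25}]'

```text
time: 47.55
tcp_pos: [0.5082, -0.02, 0.1863]
tcp_rot: [[0.175, 0.985, 0.0], [0.985, -0.175, -0.0], [-0.0, 0.0, -1.0]]
wrist_force: [0.4, 0.3, -1.2]
gripper_width: 0.0335
grasp_force: 59.7
```

```bash
python3 fit.py;  python3 look.py|grep -v -e pin -e stand; python3 -c "
from h import *
for q in('well_mouth',):
    for cam in('scene','top'):
        for r in pinpoint(cam,q)[:5]:print(cam,q,r)"
```

```text
0.77 224 244 128 158
418
(-25, 115.0, -0.008, 0.015) (-20, 107.6, -0.008, 0.015) (-15, 97.6, -0.004, 0.015) (-10, 85.4, -0.004, 0.015) (-5, 82.4, -0.004, 0.015) (0, 79.4, -0.004, 0.015) (5, 81.6, -0.004, 0.015) (10, 80.8, -0.008, 0.015) (15, 80.0, -0.008, 0.015) (20, 81.2, -0.008, 0.015) (25, 86.2, -0.008, 0.015) (30, 95.8, -0.012, 0.015) (35, 108.2, -0.008, 0.011) (40, 118.2, -0.008, 0.011) (45, 141.2, -0.008, 0.011) (50, 164.8, -0.008, 0.011) (55, 195.4, -0.012, 0.007) (60, 222.2, -0.012, 0.007) (65, 238.8, 0.0, -0.001) (70, 239.2, 0.0, -0.001) (75, 230.8, 0.0, -0.001) (80, 228.6, -0.004, 0.003) (85, 229.8, 0.0, 0.003) (90, 225.8, -0.004, 0.007) (95, 223.0, 0.0, 0.007)
t 47.65 [ 0.5082 -0.02    0.1864] yaw 79.88 F [ 0.47 -0.28 -1.34] M [-0.012  0.011  0.02 ] 0.03325928335668484 59.717600688454695
scene adapter [ 0.5062 -0.0217  0.2026] 0.66 tool: [-0.002  -0.0017 -0.0162]
scene adapter [ 0.5044 -0.02    0.2035] 0.71 tool: [-0.0007 -0.0037 -0.0171]
scene adapter [ 0.5052 -0.0198  0.2006] 0.68 tool: [-0.0004 -0.003  -0.0142]
scene well_mouth {'position': [0.3904, -0.1363, 0.0149], 'conf': 0.81}
scene well_mouth {'position': [0.4877, -0.0988, 0.0141], 'conf': 0.79}
scene well_mouth {'position': [0.5226, -0.3533, 0.0193], 'conf': 0.69}
scene well_mouth {'position': [0.5063, -0.0226, 0.2306], 'conf': 0.68}
scene well_mouth {'position': [0.6159, -0.0839, 0.0117], 'conf': 0.66}
top well_mouth {'position': [0.3901, -0.1358, 0.0159], 'conf': 0.81}
top well_mouth {'position': [0.5158, -0.3469, 0.0181], 'conf': 0.77}
top well_mouth {'position': [0.4899, -0.0992, 0.018], 'conf': 0.66}
top well_mouth {'position': [0.6114, -0.0807, 0.0186], 'conf': 0.54}
top well_mouth {'position': [0.4459, 0.2447, 0.0008], 'conf': 0.42}
```

```bash
python3 -c "
from station import ticket
print(ticket.sign_off())"
```

```text
the job is handed in; nothing more can be done
None
```

I handed the job in with the gripper holding the adapter upright and steady, well opening up, its centre about 20 cm above the bench; no verdict came back. The first end I tried stopped after about 6 mm (the recess), and the pin slid deep into the other end.

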